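# Unsnap the parts case cover

### The arm

A 7-joint arm with a two-finger parallel gripper is mounted at the origin on the work surface. World frame = base frame: x ahead of the robot, y to its left, z up, the work surface at z = 0. Lengths are in mm, angles in rad, forces in N, time in s.
With the tool pointing down it reaches from about 400 to 875 mm from the base axis. Payload 19.3 kg.
Tool frame: the origin (TCP) lies where the fingers leave the gripper's body, on its centre line; the fingertips stand 73 mm ahead of it and the grasp point (between the pads) lies 54 mm ahead of it (tcp_to_grasp is the distance from the TCP to the grasp point, in mm); x points along the fingers, z is the direction in which the jaws open and shut, and the axes are right-handed (so a half turn about x gives the same grasp; the last joint's range is limited). The gripper opens to 85 mm and grips with 20 to 120 N. Pads are 22 mm wide; open, the fingers measure 114 mm over their backs; the gripper's body (76 mm by 85 mm) begins 54 mm behind the grasp point. The pads swing forward as they close: fully open they stand 13 mm farther back than shut.
Start: joints at [1.13, 0.521, -0.036, 1.599, 0.021, 1.021, -0.113], TCP at [226.448, -582.527, 303.891] pointing down, gripper open.
Joint ranges: [-2.91, 2.91], [-0.3, 2.13], [-1.5, 1.42], [0.17, 2.43], [-1.26, 4.41], [0.16, 1.93], [-2.52, 2.52]. Speed limits (rad/s): [1.89, 1.89, 2.39, 2.39, 3.01, 3.01, 3.01].

### API

Orientations are given as a rotation vector (axis times angle).
In Python, from bench import get_obs, snapshot, sign_off, tcp_to_grasp gives the robot as it stands. The module is installed in compiled form; this text tells all that it offers.
- The arm moves only by the tool send_rows, never from a script. Its argument "plan" is one flat list of numbers, 4 for each row, row after row: the shift along the tool's x, y, z in units of 15 cm (1.0 is 15 cm), then the turn about the tool's x in units of 360 degrees (1.0 is 360 degrees). In form: [tx, ty, tz, roll, tx, ty, tz, roll, ...]. A call has 1 to 8 rows; each row shifts and turns the commanded pose from where the row before left it, along the tool's axes as they then stand; what a row does not reach is not made up. A row lasts 1/10 s, in which the tool goes at most 50 mm and 8.59 degrees, less where a joint would pass 70% of its speed; a pose out of reach is approached as far as the arm can. A call with a number of a shift or a turn outside -1 to 1 is refused whole. A call with a gripper value outside its range is refused whole. "grip" is the closure, from -1 (fully open) to 1 (shut), set as the call begins (left out, the last holds). The fingers move at their own pace and stop on an object; the grip force is fixed at half the most. Time passes only in rows, so rows that do not move let the fingers close. It gives the time, the measured TCP pose, the force and the opening at its end, in the units of the state.
- get_obs(): the state, without advancing time (a new reading comes with each control period).
- snapshot(name): name is "scene" or "top" or "wrist"; returns a dict with "pixels" (384x512x3 uint8, red, green, blue), "fx", "fy", "cx", "cy" (pixels), "k1" (the pictures are not rectified: a ray, as slopes to the right and down, at radius r is drawn at 1 + k1 r^2 times it, then the intrinsics apply), "R" (3x3) and "t" (3): a world point X has camera coordinates R X + t. Camera axes: x right, y down, z forward; pixel columns grow to the right and rows downward; lengths in mm; the calibration is good to about 2 mm. A picture is of the moment at which its call begins. There is no depth.
- sign_off(): hands the job in, once; it reports no verdict.
The state is a dict: "time_s": time; "joint_pos": joint angles; "dq": joint speeds; "tau": joint torques, N m; "tool_pos": TCP position; "ee_rot": TCP orientation; "ft_force": force on the tool from outside, world axes, zero at the start; "moment": the same for the moment, N m; "finger_gap": finger opening in mm.
Only numpy, scipy, OpenCV 4.12 (cv2) and the standard library are available. Lean on these libraries where they do the work, as an engineer would, in place of code of your own. Each camera call takes 0.05 s, during which the arm holds its last target.

### The job

Open the grey parts case: squeeze the two tabs of the cover's latch together so that both catches let go, lift the cover off without crushing the tabs or forcing it, and lay it down gently, flat and latch side up, inside the plywood tray. The tabs are not exactly in the middle of the cover, so feel for them; let go at the end and leave everything else where it is.

Things in the scene. Friction and masses are not known exactly. Their poses are not given: they have to be found in the camera images.
- case: Open-topped grey plastic parts case, 150 (x) x 126 (y) x 60 mm high, fixed; 4 mm thick screw ears stick out 20 mm at its x ends. Origin at the centre of its underside, z up. Stands left or right of the robot's middle, turned by up to 0.3 rad. Under its rim a keeper rail runs along each x end; the cover's two catches hook under these rails.
- cover: Grey snap-fit cover on the case rim, about 0.26 kg. Origin at the centre of the undersides of its two ribs (y +-40), on which it stands; seated, this is 40 mm above the case's underside, axes as the case's. Plate 150 (x) x 126 (y) mm, from 20 to 25 mm above the origin; a plug under it, 120 x 112 mm, is loose by about 1 mm in the case. Raised 20 mm it is clear. Over 35 N between cover and case is forcing.
- plate_top (a point): Middle of the plate's top. On the plate stands a black latch block, 40 mm (x), with an upright tab on its +y and -y side; tabs 26 mm wide (x), 6 mm thick, from 2 to 31 mm above the plate, 44 mm over their outer faces. Block and tabs sit up to 14 mm to +y or -y of this point, different each time and not in this pose. The block is stiff in its slot: it does not shift or centre itself under 25 N.
- catch_far (a point): Catch under the cover's +x end (this point: at the case's inner wall line, 5 mm above the cover's origin). The +y tab slides inward up to 8 mm by itself (spring 5 N to start, 13 N at the stop; both stopped: 28 mm over the tabs; over 35 N breaks a tab) and draws this catch in equally far. It is free of its rail when the tab is 6 to 7.5 mm in, so both tabs must be nearly at their stops together.
- catch_near (a point): The same catch under the -x end, drawn in by the -y tab. A squeeze a few mm off the tabs' middle stops one tab early and leaves the other tab's catch hooked: the cover then rises only about 2 mm there and holds. Both tabs and catches spring back when let go.
- tray: Shallow open plywood tray, 210 (x) x 180 (y) x 18 mm high, walls and floor 5 mm thick, fixed and empty, on the other side from the case. Origin at the centre of its underside; x and y along its sides, turned by up to 0.3 rad.
- jar: Clear glass jar with a steel lid, 52 mm diameter, 75 mm high, loose, standing between case and tray. Origin at the centre of its underside.
- caster: Steel caster standing on its 60 x 46 mm plate, wheel up, 72 mm high, loose, between case and tray. Origin at the centre of its underside.
- level: Orange plastic level on edge, 22 x 230 (y) x 50 mm, loose, beyond the case and tray. Origin at the centre of its underside.
- screwdriver: Screwdriver lying loose near the robot, on its right. Origin at the middle of its underside.
- wrench: Wrench lying loose beyond on the left. Origin at the middle of its underside.
Things that resemble listed ones, but are neither listed nor needed, are in the scene too. What is shaped like the case but red is not meant.

How it is judged (in metres and radians):
On the way:
1. the cover is lifted free: 25 mm or more above its seat, above the case (z of cover in the frame of case above 0.065 m and horizontal distance between cover and case below 0.08 m), for 0.1 s.
At the end, for the whole second after the job is handed in: The cover lies at rest inside the tray, latch up: its origin within 37 mm of the tray's centre along each side of the tray, its ribs on the tray floor (2 to 8.5 mm above the tray's underside), tilted less than 0.06 rad (x of cover in the frame of tray between -0.037 and 0.037 m and y of cover in the frame of tray between -0.037 and 0.037 m and z of cover in the frame of tray between 0.002 and 0.0085 m and angle between cover's own z axis and vertical below 0.06 rad and linear speed of cover below 0.02 m/s); the robot touches nothing.
It fails at once if the tabs are squeezed too hard: while on the case, over 70 N from the fingers on the cover and its tabs together (contact force between the fingers and cover above 70 N and horizontal distance between cover and case below 0.05 m and z of cover in the frame of case below 0.065 m).
It fails at once if the cover is forced: more than 35 N between the cover and the case (contact force between cover and case above 35 N).
It fails at once if the cover is slammed or pressed into the tray with more than 60 N (contact force between cover and tray above 60 N).
It fails at once if the cover is dropped (moves faster than 0.45 m/s while the fingers do not touch it) (linear speed of cover above 0.45 m/s and contact force between the fingers and cover below 0.05 N).
It fails at once if the jar, caster, level, screwdriver or wrench is moved more than 25 mm (distance of any of jar, caster, level, screwdriver, wrench from where it was at the start of the episode above 0.025 m).
It also fails if it takes over 58 s, if anything falls off the work surface, if the arm or the gripper's body presses on something with over 40 N, if the wrist force passes 120 N, or if a joint passes its speed limit or range.

## Working session

There is one attempt and no reset: what is moved stays moved. The work goes in short steps, Python scripts to look and compute and a tool call to move; the robot and the scene stay as the last step left them, time stands still between calls to the robot, and variables do not carry over. Pictures are saved under pics/ and viewed, and the job is handed in when it is done.

Besides the shell and the picture viewer there is one more tool, called by a JSON object that holds its "api" and its "payload", one argument or row to a line. send_rows: Moves the arm, as the interface text tells. Shifts and turns lie within -1 to 1; 1 stands for 15 cm of shift or 360 degrees of turn. Its arguments: {"type":"object","properties":{"plan":{"type":"array","items":{"type":"number"}},"grip":{"type":"number"}},"required":["plan"]}

```bash
mkdir -p pics; ls; cat > h.py <<'E'
import numpy as np, cv2, pickle
from bench import *
def snap(name,tag):
    s=snapshot(name); cv2.imwrite(f'pics/{tag}.png',cv2.cvtColor(s['pixels'],cv2.COLOR_RGB2BGR))
    pickle.dump(s,open(f'pics/{tag}.pkl','wb')); return s
def load(tag): return pickle.load(open(f'pics/{tag}.pkl','rb'))
def ray(s,u,v):
    K=np.array([[s['fx'],0,s['cx']],[0,s['fy'],s['cy']],[0,0,1.]])
    p=cv2.undistortPoints(np.array([[[u,v]]],float),K,np.array([s['k1'],0,0,0.]))[0,0]
    R=np.array(s['R']);t=np.array(s['t']).ravel()
    return -R.T@t, R.T@np.array([p[0],p[1],1.])
def onz(s,u,v,z):
    c,d=ray(s,u,v); return c+d*(z-c[2])/d[2]
def tri(l):
    A=np.zeros((3,3));b=np.zeros(3)
    for s,u,v in l:
        c,d=ray(s,u,v);d=d/np.linalg.norm(d);P=np.eye(3)-np.outer(d,d);A+=P;b+=P@c
    X=np.linalg.solve(A,b)
    return X,[np.linalg.norm((np.eye(3)-np.outer(d,d)/(d@d))@(X-c)) for c,d in (ray(*q) for q in l)]
def proj(s,X):
    K=np.array([[s['fx'],0,s['cx']],[0,s['fy'],s['cy']],[0,0,1.]])
    R=np.array(s['R']);t=np.array(s['t']).ravel().astype(float)
    return cv2.projectPoints(np.array(X,float).reshape(-1,1,3),cv2.Rodrigues(R)[0],t,K,np.array([s['k1'],0,0,0.]))[0][:,0]
E
python3 - <<'E'
from h import *
print(get_obs())
for n in('scene','top','wrist'):
    s=snap(n,n+'0'); print(n,s['fx'],s['k1'],-np.array(s['R']).T@np.array(s['t']))
print(tcp_to_grasp)
E
```

```text
pics
{'time_s': 0.0, 'joint_pos': array([ 1.12979014,  0.52199483, -0.03631318,  1.60002293,  0.02120474,
        1.02106373, -0.11282328]), 'dq': array([ 0.00153424,  0.0008007 ,  0.00066143, -0.00196374, -0.00075584,
        0.0001205 ,  0.00257815]), 'tau': array([ 3.67313496e-04, -9.27115417e+01,  1.98000446e+00, -3.69929338e+01,
        1.77946722e-02,  8.13127728e-03,  3.59621811e-05]), 'tool_pos': array([ 226.34981292, -582.29888746,  303.33244651]), 'ee_rot': array([ 0.93247566,  1.36307806, -0.93157184]), 'ft_force': array([-0.56342653,  0.32721045,  0.29174832]), 'moment': array([-0.0301186 , -0.02672154, -0.00318907]), 'finger_gap': 85.38233648883971}
scene 426.4387052924212 -0.14879459447249732 [1415.62545085  522.7653348  1141.15103555]
top 463.581987252197 0.06465683115585912 [ 400.79603172   -8.70980146 1514.62862052]
wrist 275.44166177236156 -0.059643155350979214 [ 294.89180448 -557.11331806  373.34084708]
53.900000000000006
```

View pics/scene0.png

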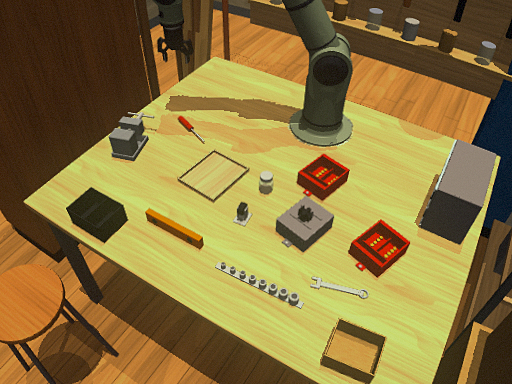

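View pics/top0.png

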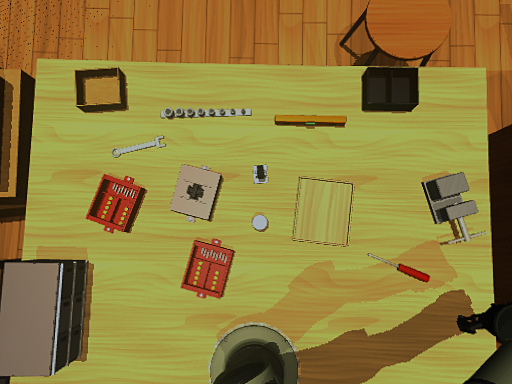

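View pics/wrist0.png

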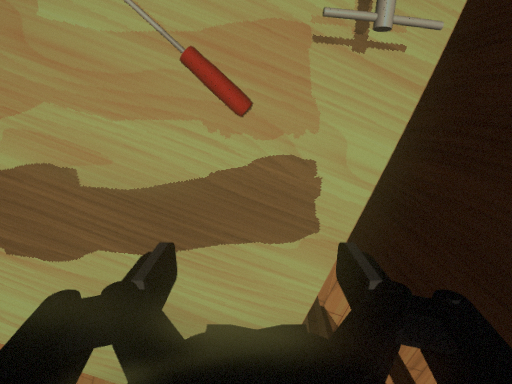

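The scene shows these candidates:
- **Case:** grey with a black latch, at scene (305,222) and top (197,192). The red look-alikes are at top (115,203) and (208,267). The grey one is meant.
- **Tray:** shallow and light, at scene (213,175) and top (323,211). The others are a deep brown box at top (101,90) and a black crate at (390,88). The shallow one fits.

I'll confirm both in enlarged crops.

```bash
python3 - <<'E'
from h import *
a=cv2.imread('pics/top0.png')[145:265,150:370]; cv2.imwrite('pics/c1.png',cv2.resize(a,None,fx=3.6,fy=3.6,interpolation=cv2.INTER_CUBIC))
a=cv2.imread('pics/scene0.png')[140:260,170:350]; cv2.imwrite('pics/c2.png',cv2.resize(a,None,fx=4.4,fy=4.4,interpolation=cv2.INTER_CUBIC))
s=load('top0')
for n,u,v,z in [('case',197,192,65),('tray',323,211,9),('jar',260,222,75),('caster',260,174,40),('level',311,120,50)]: print(n,onz(s,u,v,z).round())
o=get_obs(); R=cv2.Rodrigues(o['ee_rot'])[0]; print(R.round(3))
E
```

```text
case [548. 190.  65.]
tray [ 500. -214.    9.]
jar [458. -10.  75.]
caster [613.  -7.  40.]
level [ 791. -167.   50.]
[[-0.     0.932  0.362]
 [ 0.001  0.362 -0.932]
 [-1.    -0.    -0.001]]
```

View pics/c1.png

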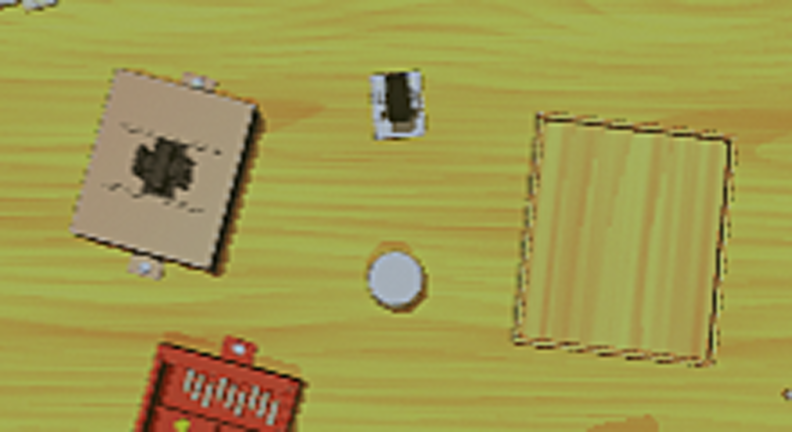

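View pics/c2.png

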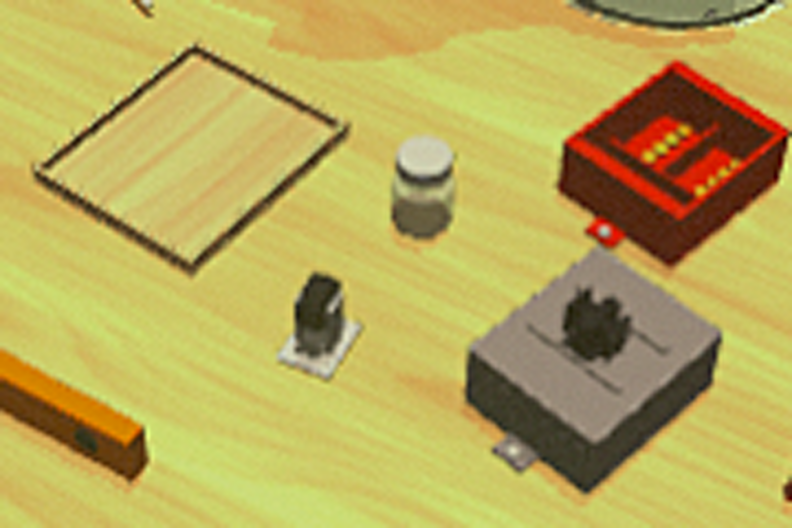

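{"api": "send_rows", "payload": {
  "plan": [0,0.24,-0.22,0,0,0.24,-0.22,0,0,0.24,-0.22,0,0,0.24,-0.22,0,0,0.24,-0.22,0,0,0.24,-0.22,0,0,0.24,-0.22,0,0,0.24,-0.22,0],
  "grip": 0.2
}}

```text
time_s: 0.95
tool_pos: [399.6, -230.3, 304.0]
ee_rot: [0.932, 1.362, -0.932]
ft_force: [0.9, 0.4, -0.4]
finger_gap: 34.2
```

```bash
python3 - <<'E'
from h import *
s=snap('wrist','w1');o=get_obs();print(o['joint_pos'].round(3),o['tool_pos'].round(1),o['time_s'],o['finger_gap'])
E
```

```text
[ 0.535  0.266 -0.187  2.008  0.06   0.873 -0.878] [ 403.1 -223.5  304.1] 1.0 34.13856579933977
```

View pics/w1.png

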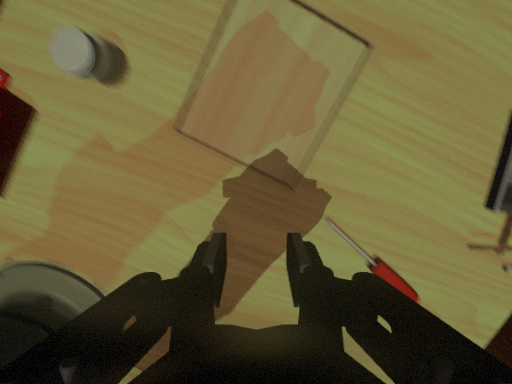

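{"api": "send_rows", "payload": {
  "plan": [0,0.19,-0.221,0,0,0.19,-0.221,0,0,0.19,-0.221,0,0,0.19,-0.221,0,0,0.19,-0.221,0,0,0.19,-0.221,0,0,0.19,-0.221,0,0,0.19,-0.221,0],
  "grip": -0.3
}}

```text
time_s: 1.8
tool_pos: [516.0, 99.3, 303.9]
ee_rot: [0.932, 1.362, -0.932]
ft_force: [0.7, -0.6, -0.1]
finger_gap: 55.7
```

{"api": "send_rows", "payload": {
  "plan": [0,0.19,-0.221,0,0,0.19,-0.221,0,0,0,0,-0.0233,0,0,0,-0.0233,0,0,0,-0.0233,0,0,0,-0.0233,0,0,0,-0.0233,0,0,0,-0.0233]
}}

```text
time_s: 2.6
tool_pos: [544.7, 180.0, 303.7]
ee_rot: [0.248, 1.557, -0.248]
ft_force: [0.0, -0.2, 0.6]
finger_gap: 55.3
```

{"api": "send_rows", "payload": {
  "plan": [0,0,0,-0.0233,0,0,0,-0.0233,0,0,0,-0.0233,0,0,0,-0.0233,0,0,0,-0.0233,0,0,0,-0.0233]
}}

```text
time_s: 3.2
tool_pos: [544.8, 179.9, 303.7]
ee_rot: [-0.441, 1.526, 0.441]
ft_force: [0.1, -0.6, 0.4]
finger_gap: 55.3
```

{"api": "send_rows", "payload": {
  "plan": [0,0,0,-0.0233,0,0,0,-0.0233,0,0,0,-0.0233,0,0,0,-0.0233,0,0,0,-0.0233,0,0,0,0]
}}

```text
time_s: 3.8
tool_pos: [544.8, 179.8, 303.5]
ee_rot: [-1.0, 1.329, 1.001]
ft_force: [-1.0, -0.3, 0.3]
finger_gap: 55.4
```

```bash
python3 - <<'E'
from h import *
s=snap('wrist','w2');o=get_obs();print(o['joint_pos'].round(3),o['tool_pos'].round(1),o['time_s'],o['finger_gap'])
print(cv2.Rodrigues(o['ee_rot'])[0].round(3),-np.array(s['R']).T@np.array(s['t']),np.array(s['R']).round(2))
E
```

```text
[ 0.205  0.584 -0.918  1.707  0.51   1.11   0.418] [544.8 179.8 303.6] 3.85 55.38851214218302
[[-0.001 -0.96   0.282]
 [ 0.     0.282  0.96 ]
 [-1.     0.001  0.   ]] [474.85115909 198.74105075 373.54639377] [[ 0.28  0.96  0.  ]
 [ 0.92 -0.26  0.29]
 [ 0.28 -0.08 -0.96]]
```

View pics/w2.png

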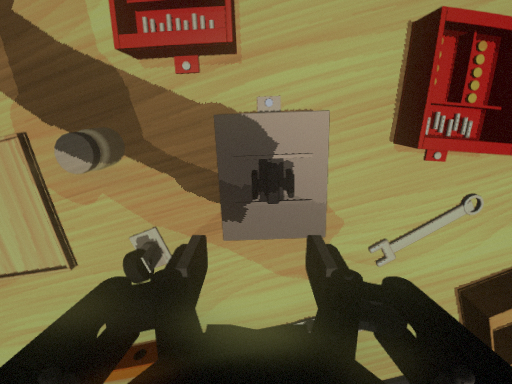

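```bash
python3 - <<'E'
from h import *
a=cv2.imread('pics/w2.png')[95:255,200:345]; a=cv2.convertScaleAbs(a,alpha=1.8,beta=20);cv2.imwrite('pics/c3.png',cv2.resize(a,None,fx=3.75,fy=3.75,interpolation=cv2.INTER_CUBIC))
E
```

```text
(no output)
```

View pics/c3.png

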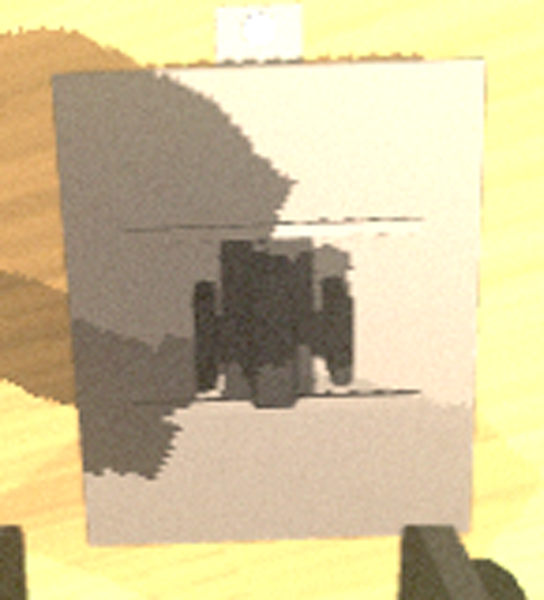

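```bash
python3 - <<'E'
from h import *
s=load('w2'); f=lambda x,y:(200+x/3.75,95+y/3.75)
C=np.array([onz(s,*f(*p),65)[:2] for p in [(52,74),(484,58),(468,532),(90,545)]]);print(C.round(1),C.mean(0))
for i in range(4): d=C[(i+1)%4]-C[i];print(np.linalg.norm(d).round(1),np.degrees(np.arctan2(d[1],d[0])).round(1))
for z in(94,):
  T=np.array([onz(s,*f(*p),z)[:2] for p in [(193,285),(354,280),(353,382),(197,388)]]);print(T.round(1),T.mean(0).round(1))
  print(np.linalg.norm(T[0]-T[1]),np.linalg.norm(T[2]-T[3]))
t=load('top0'); w=load('w1')
# case corners in top
C=np.array([onz(t,150+x/3.6,145+y/3.6,65)[:2] for x,y in[(118,70),(258,106),(212,272),(72,234)]]);print(C.round(1),C.mean(0))
for i in range(4): d=C[(i+1)%4]-C[i];print(np.linalg.norm(d).round(1),np.degrees(np.arctan2(d[1],d[0])).round(1))
print('tray')
C=np.array([onz(t,150+x/3.6,145+y/3.6,18)[:2] for x,y in[(538,114),(732,140),(709,363),(515,342)]]);print(C.round(1),C.mean(0))
for i in range(4): d=C[(i+1)%4]-C[i];print(np.linalg.norm(d).round(1),np.degrees(np.arctan2(d[1],d[0])).round(1))
sc=load('scene0');g=lambda x,y:(170+x/4.4,140+y/4.4);h=lambda x,y:(150+x/3.6,145+y/3.6)
# tray corners scene: top(196,46)=near-right? 
for a,b in [((709,363),(196,46)),((732,140),(37,172)),((538,114),(192,270)),((515,342),(348,128))]:
  print(tri([(t,*h(*a)),(sc,*g(*b))]))
print('w1',[onz(w,*p,18).round(1) for p in [(178,129),(295,188),(370,45)]])
E
```

```text
[[463.4 154.6]
 [493.2 275.5]
 [638.1 239.9]
 [608.2 119.4]] [550.72541688 197.34899895]
124.6 76.2
149.2 -13.8
124.2 -103.9
149.0 166.3
[[528.6 178.4]
 [539.5 221.4]
 [567.9 214.1]
 [557.4 171.1]] [548.4 196.3]
44.33985526366011 44.22690018770247
[[634.5 238. ]
 [605.3 114.3]
 [459.2 149.7]
 [489.6 272.1]] [547.1412678  193.50680963]
127.1 -103.3
150.3 166.4
126.1 76.0
148.8 -13.2
tray
[[ 610.  -135.1]
 [ 590.1 -309.7]
 [ 390.4 -289. ]
 [ 404.8 -117. ]] [ 498.80140307 -212.71707291]
175.8 -96.5
200.8 174.1
172.6 85.2
206.1 -5.0
(array([ 389.59749539, -288.39670029,   14.16741665]), [np.float64(1.4663001703038567), np.float64(1.4663001703039116)])
(array([ 591.12982111, -311.45482816,    8.86178191]), [np.float64(0.14983476371253684), np.float64(0.14983476371248244)])
(array([ 611.09934252, -135.13991347,    6.03045585]), [np.float64(1.1584484800677823), np.float64(1.1584484800678334)])
(array([ 403.84057222, -115.89385313,    9.38397736]), [np.float64(1.9837474784752294), np.float64(1.9837474784752298)])
w1 [array([ 415. , -119.5,   18. ]), array([ 397.5, -288.4,   18. ]), array([ 592.2, -302.2,   18. ])]
```

{"api": "send_rows", "payload": {
  "plan": [0,0,0,-0.007,0.167,0,0.057,0,0.167,0,0.058,0,0.167,0,0,0,0.167,0,0,0,0,0,0,0,0,0,0,0],
  "grip": -0.3
}}

```text
time_s: 4.55
tool_pos: [548.9, 197.1, 204.3]
ee_rot: [-1.03, 1.314, 1.03]
ft_force: [-0.1, 0.7, 0.3]
finger_gap: 55.3
```

```bash
python3 - <<'E'
from h import *
s=snap('wrist','w3');o=get_obs();print(o['joint_pos'].round(3),o['tool_pos'].round(1),o['time_s'],o['finger_gap'],o['ft_force'])
print(cv2.Rodrigues(o['ee_rot'])[0].round(3))
a=cv2.imread('pics/w3.png')
print(proj(s,[548.4,196.3,94]))
a=a[130:330,150:390]; a=cv2.convertScaleAbs(a,alpha=1.8,beta=20);cv2.imwrite('pics/c4.png',cv2.resize(a,None,fx=3,fy=3,interpolation=cv2.INTER_CUBIC))
E
```

```text
[ 0.121  0.714 -0.843  1.769  0.642  0.956  0.341] [549.2 197.2 204.9] 4.6 55.626003897837485 [0.0845203  0.34114364 0.19083608]
[[ 0.001 -0.971  0.238]
 [ 0.     0.238  0.971]
 [-1.    -0.001  0.001]]
[[256.3623595  220.31622183]]
```

View pics/c4.png

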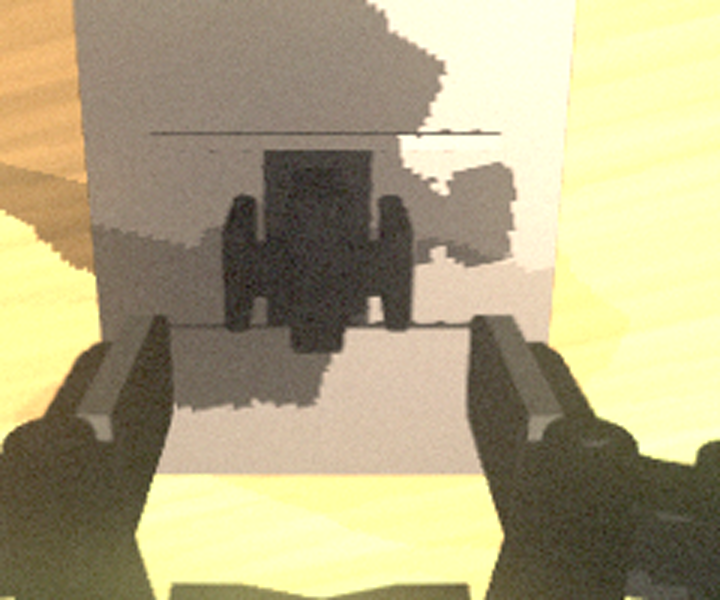

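```bash
python3 - <<'E'
from h import *
s=load('w3');w=load('w2');o=get_obs();R=cv2.Rodrigues(o['ee_rot'])[0];p0=o['tool_pos']
print('cam in tool',R.T@(-np.array(s['R']).T@np.array(s['t'])-p0))
f=lambda x,y:(150+x/3,130+y/3);g=lambda x,y:(200+x/3.75,95+y/3.75)
# triangulate tab outer: side mid upper/ lower corners
P=[]
for a,b in [((224,240),(193,300)),((412,235),(354,298)),((410,325),(352,382)),((226,325),(197,388))]:
  X,e=tri([(s,*f(*a)),(w,*g(*b))]);P.append(X);print(X.round(1),np.round(e,1),(R.T@(X-p0)).round(1))
for a in [(224,240),(412,235),(410,325),(226,325)]: print((R.T@(onz(s,*f(*a),94)-p0)).round(1))
print('tips',[(R.T@(onz(s,*f(*a),204-66)-p0)).round(1) for a in[(168,320),(470,320)]])
for a in [(100,325),(551,325)]: print('plate',(R.T@(onz(s,*f(*a),65)-p0)).round(1))
E
```

```text
cam in tool [-69.40379166  72.73438305  -1.21224631]
[530.6 178.9 107.7] [1. 1.] [ 97.2  13.8 -22.3]
[542.8 219.4 100. ] [0.3 0.3] [104.9  11.6  19.9]
[569.4 214.1  89.3] [0. 0.] [115.6 -15.6  21.2]
[558.4 170.6  90.4] [0.2 0.2] [114.5 -15.2 -23.7]
[110.9   8.3 -23.2]
[110.9   9.5  20.3]
[110.9 -13.3  20.6]
[110.9 -13.3 -23.4]
tips [array([ 66.9,   8.7, -28.5]), array([66.9,  8.6, 26.1])]
plate [139.9 -27.3 -62.3]
plate [140.  -27.3  63.6]
```

{"api": "send_rows", "payload": {
  "plan": [0.106,0,0,0,0.106,0,0,0,0.106,0,0,0,0.106,0,0,0,0,0,0,0,0,0,0,0],
  "grip": -0.3
}}

```text
time_s: 5.2
tool_pos: [548.7, 197.1, 139.8]
ee_rot: [-1.032, 1.313, 1.033]
ft_force: [-0.4, -0.2, -0.5]
finger_gap: 55.7
```

```bash
python3 - <<'E'
from h import *
s=snap('wrist','w4');o=get_obs();R=cv2.Rodrigues(o['ee_rot'])[0];print(o['tool_pos'].round(1),o['time_s'],o['finger_gap'],R.T@o['ft_force'])
a=cv2.imread('pics/w4.png')
a=a[180:340,150:390]; a=cv2.convertScaleAbs(a,alpha=2.2,beta=20);cv2.imwrite('pics/c5.png',cv2.resize(a,None,fx=3,fy=3,interpolation=cv2.INTER_CUBIC))
E
```

```text
[548.9 197.2 140.3] 5.25 55.33240511405893 [-0.49141277  0.06059477 -0.12183128]
```

View pics/c5.png

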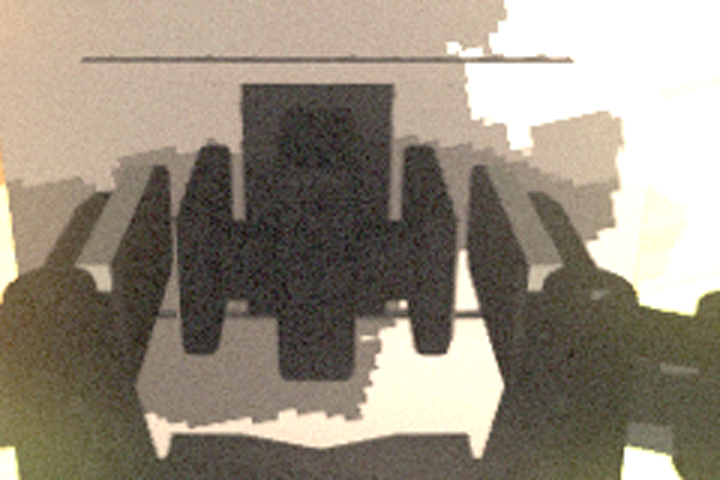

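The fingers (crop x 170 and 470) straddle the tabs (177 to 457), close to centred. Now I'll close gradually and feel.

{"api": "send_rows", "payload": {
  "plan": [0,0,0,0,0,0,0,0,0,0,0,0,0,0,0,0],
  "grip": -0.08
}}

```text
time_s: 5.65
tool_pos: [548.9, 196.9, 140.3]
ee_rot: [-1.032, 1.312, 1.032]
ft_force: [-0.5, -0.1, -0.2]
finger_gap: 46.3
```

{"api": "send_rows", "payload": {
  "plan": [0,0,0,0,0,0,0,0,0,0,0,0],
  "grip": -0.035
}}

```text
time_s: 5.95
tool_pos: [548.9, 196.7, 140.1]
ee_rot: [-1.032, 1.313, 1.032]
ft_force: [-0.9, -1.4, 1.9]
finger_gap: 44.1
```

{"api": "send_rows", "payload": {
  "plan": [0,0,0,0,0,0,0,0,0,0,0,0],
  "grip": -0.01
}}

```text
time_s: 6.25
tool_pos: [548.9, 197.0, 140.2]
ee_rot: [-1.032, 1.312, 1.032]
ft_force: [-0.7, -1.0, 4.1]
finger_gap: 43.1
```

```bash
python3 - <<'E'
from h import *
o=get_obs();R=cv2.Rodrigues(o['ee_rot'])[0];print(o['tool_pos'].round(1),o['time_s'],o['finger_gap'],R.T@o['ft_force'])
E
```

```text
[548.9 197.  140.2] 6.25 43.07536489299532 [-4.13291889  0.4746161  -1.10652123]
```

{"api": "send_rows", "payload": {
  "plan": [0,0,0,0,0,0,0,0,0,0,0,0],
  "grip": 0.1
}}

```text
time_s: 6.55
tool_pos: [549.0, 197.2, 140.5]
ee_rot: [-1.032, 1.312, 1.032]
ft_force: [-0.8, -0.1, 7.9]
finger_gap: 38.5
```

{"api": "send_rows", "payload": {
  "plan": [0,0,0,0,0,0,0,0,0,0,0,0],
  "grip": 0.22
}}

```text
time_s: 6.85
tool_pos: [549.0, 197.3, 140.7]
ee_rot: [-1.032, 1.311, 1.032]
ft_force: [-2.1, -0.5, 11.4]
finger_gap: 33.8
```

```bash
python3 - <<'E'
from h import *
o=get_obs();R=cv2.Rodrigues(o['ee_rot'])[0];print(o['tool_pos'].round(1),o['time_s'],o['finger_gap'],R.T@o['ft_force'],R.T@o['moment'])
E
```

```text
[549.  197.3 140.7] 6.85 33.79993600077222 [-11.42242345   1.9297775   -0.94815188] [0.05692682 0.35117419 0.25425109]
```

{"api": "send_rows", "payload": {
  "plan": [-0.006,0,0.003,0,-0.006,0,0,0,0,0,0,0],
  "grip": 0.26
}}

```text
time_s: 7.15
tool_pos: [548.8, 197.3, 141.7]
ee_rot: [-1.032, 1.313, 1.032]
ft_force: [0.4, -0.8, -2.2]
finger_gap: 31.7
```

```bash
python3 - <<'E'
from h import *
o=get_obs();R=cv2.Rodrigues(o['ee_rot'])[0];print(o['tool_pos'].round(1),o['time_s'],o['finger_gap'],R.T@o['ft_force'],R.T@o['moment'])
E
```

```text
[548.8 197.3 141.7] 7.15 31.68182458061241 [ 2.24260323 -0.54928451 -0.69157422] [-0.01912344  0.02040086 -0.00016087]
```

{"api": "send_rows", "payload": {
  "plan": [0,0,0,0,0,0,0,0,0,0,0,0],
  "grip": 0.3
}}

```text
time_s: 7.45
tool_pos: [548.9, 197.3, 141.8]
ee_rot: [-1.032, 1.313, 1.032]
ft_force: [1.1, 0.8, -1.9]
finger_gap: 30.2
```

{"api": "send_rows", "payload": {
  "plan": [-0.003,0,0,0,0,0,0,0,0,0,0,0],
  "grip": 0.318
}}

```text
time_s: 7.75
tool_pos: [548.9, 197.3, 142.4]
ee_rot: [-1.032, 1.312, 1.032]
ft_force: [-0.6, -0.3, -2.6]
finger_gap: 29.3
```

```bash
python3 - <<'E'
from h import *
for i in range(3):
  o=get_obs();R=cv2.Rodrigues(o['ee_rot'])[0];print(o['tool_pos'].round(1),o['time_s'],o['finger_gap'],R.T@o['ft_force'],R.T@o['moment'])
snap('wrist','w5')
a=cv2.imread('pics/w5.png')
a=a[180:340,150:390]; a=cv2.convertScaleAbs(a,alpha=2.2,beta=20);cv2.imwrite('pics/c6.png',cv2.resize(a,None,fx=3,fy=3,interpolation=cv2.INTER_CUBIC))
E
```

```text
[548.9 197.3 142.4] 7.75 29.278026546022925 [ 2.62382522  0.46344582 -0.46609274] [-0.01327083 -0.03248326 -0.01301517]
[548.9 197.3 142.4] 7.75 29.278026546022925 [ 2.62382522  0.46344582 -0.46609274] [-0.01327083 -0.03248326 -0.01301517]
[548.9 197.3 142.4] 7.75 29.278026546022925 [ 2.62382522  0.46344582 -0.46609274] [-0.01327083 -0.03248326 -0.01301517]
```

View pics/c6.png

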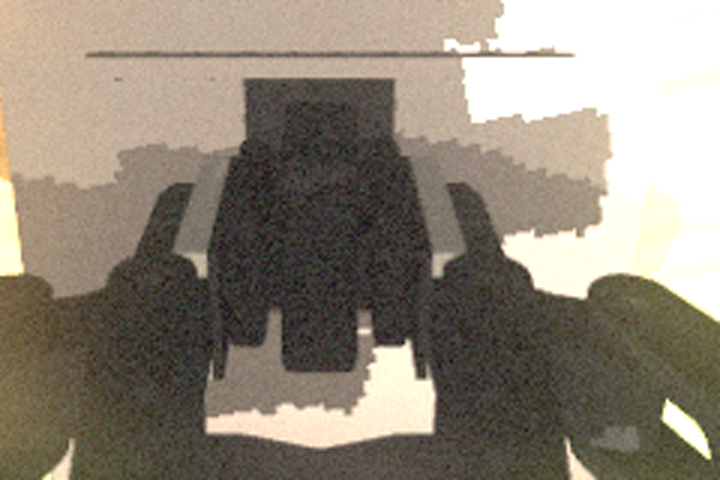

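{"api": "send_rows", "payload": {
  "plan": [0,0,0,0,0,0,0,0,0,0,0,0],
  "grip": 0.328
}}

```text
time_s: 8.1
tool_pos: [548.9, 197.3, 142.3]
ee_rot: [-1.032, 1.312, 1.032]
ft_force: [-0.8, 0.5, -2.7]
finger_gap: 29.1
```

{"api": "send_rows", "payload": {
  "plan": [0,0,0,0,0,0,0,0],
  "grip": 0.336
}}

```text
time_s: 8.3
tool_pos: [548.9, 197.3, 142.4]
ee_rot: [-1.032, 1.312, 1.032]
ft_force: [0.7, -0.4, -2.1]
finger_gap: 28.5
```

```bash
python3 - <<'E'
from h import *
o=get_obs();R=cv2.Rodrigues(o['ee_rot'])[0];print(o['tool_pos'].round(1),o['time_s'],o['finger_gap'],R.T@o['ft_force'],R.T@o['moment'])
E
```

```text
[548.9 197.3 142.4] 8.3 28.47448819613208 [ 2.11633135 -0.79242994 -0.17535834] [0.01764084 0.06669028 0.02692739]
```

{"api": "send_rows", "payload": {
  "plan": [-0.007,0,0,0,-0.007,0,0,0,-0.007,0,0,0],
  "grip": 0.336
}}

```text
time_s: 8.6
tool_pos: [549.0, 197.4, 145.6]
ee_rot: [-1.032, 1.312, 1.032]
ft_force: [-0.1, 0.0, -3.5]
finger_gap: 28.5
```

{"api": "send_rows", "payload": {
  "plan": [-0.01,0,0,0,-0.01,0,0,0,0,0,0,0]
}}

```text
time_s: 8.9
tool_pos: [549.0, 197.4, 148.7]
ee_rot: [-1.032, 1.312, 1.032]
ft_force: [0.7, 0.2, -3.5]
finger_gap: 28.5
```

```bash
python3 - <<'E'
from h import *
o=get_obs();R=cv2.Rodrigues(o['ee_rot'])[0];print(o['tool_pos'].round(1),o['time_s'],o['finger_gap'],R.T@o['ft_force'],R.T@o['moment'])
snap('wrist','w6')
a=cv2.imread('pics/w6.png')
a=a[100:340,150:390]; a=cv2.convertScaleAbs(a,alpha=2.2,beta=20);cv2.imwrite('pics/c7.png',cv2.resize(a,None,fx=2.4,fy=2.4,interpolation=cv2.INTER_CUBIC))
E
```

```text
[549.  197.4 148.7] 8.9 28.498208542050254 [ 3.52263374 -0.64170995  0.37252677] [0.01069323 0.00704649 0.0363572 ]
```

View pics/c7.png

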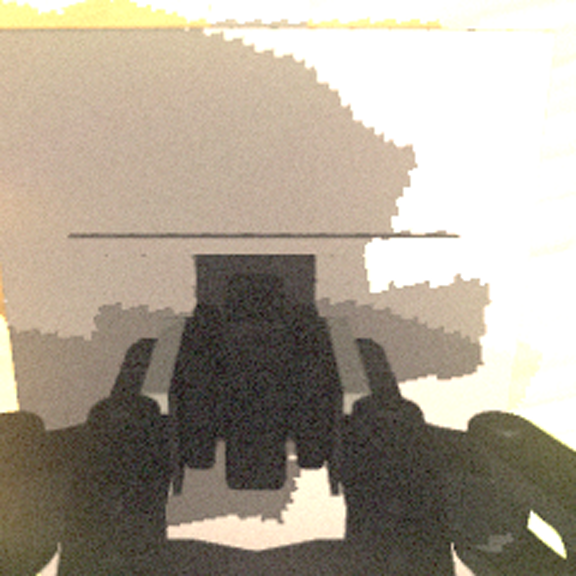

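The cover's seam line has stayed at row 198 in the wrist view while the tool rose 6 mm. The cover is moving with the hand at a steady 3.5 N, so both catches are free.

{"api": "send_rows", "payload": {
  "plan": [-0.02,0,0,0,-0.02,0,0,0,-0.02,0,0,0,-0.02,0,0,0,-0.02,0,0,0,-0.02,0,0,0]
}}

```text
time_s: 9.55
tool_pos: [548.9, 197.3, 166.8]
ee_rot: [-1.032, 1.312, 1.032]
ft_force: [-0.3, 0.2, -2.3]
finger_gap: 28.7
```

{"api": "send_rows", "payload": {
  "plan": [-0.03,0,0,0,-0.04,0,0,0,-0.04,0,0,0,-0.04,0,0,0,-0.04,0,0,0,-0.04,0,0,0,-0.03,0,0,0,0,0,0,0],
  "grip": 0.38
}}

```text
time_s: 10.35
tool_pos: [549.1, 197.4, 206.2]
ee_rot: [-1.032, 1.312, 1.032]
ft_force: [0.3, 0.4, -2.8]
finger_gap: 27.0
```

```bash
python3 - <<'E'
from h import *
o=get_obs();R=cv2.Rodrigues(o['ee_rot'])[0];print(o['joint_pos'].round(2),o['tool_pos'].round(1),o['time_s'],o['finger_gap'],R.T@o['ft_force'],R.T@o['moment'])
snap('wrist','w7');snap('scene','s7')
E
```

```text
[ 0.12  0.71 -0.84  1.77  0.64  0.96  0.34] [549.1 197.4 206.2] 10.35 27.032551876724835 [ 2.80062089 -0.20994659  0.5099352 ] [-0.04004051  0.07348777  0.06836225]
```

View pics/w7.png

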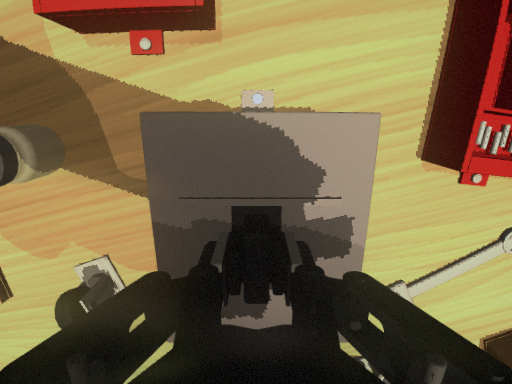

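View pics/s7.png

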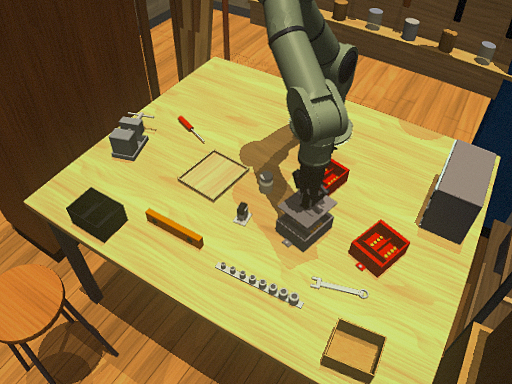

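{"api": "send_rows", "payload": {
  "plan": [-0.05,0,0,0,-0.05,0,0,0,-0.05,0,0,0,0,0,0,-0.0115,0,0,0,-0.0115,0,0,-0.04,0,0,0,-0.1,0,0,0,-0.15,0],
  "grip": 0.38
}}

```text
time_s: 11.25
tool_pos: [544.6, 153.4, 228.2]
ee_rot: [-1.139, 1.252, 1.139]
ft_force: [0.5, -1.1, -2.9]
finger_gap: 26.5
```

{"api": "send_rows", "payload": {
  "plan": [0,0.009,-0.19,0,0,0.009,-0.19,0,0,0.009,-0.19,0,0,0.009,-0.19,0,0,0.009,-0.19,0,0,0.009,-0.19,0,0,0.009,-0.19,0,0,0.009,-0.19,0]
}}

```text
time_s: 12.05
tool_pos: [511.9, -74.4, 228.2]
ee_rot: [-1.138, 1.254, 1.137]
ft_force: [0.8, 0.7, -2.7]
finger_gap: 26.7
```

{"api": "send_rows", "payload": {
  "plan": [0,0,-0.19,0,0,0,-0.19,0,0,0,-0.19,0,0,0,-0.19,0,0,0,-0.1,0,0,0,-0.05,0,0,0,-0.023,0,0,0,0,0]
}}

```text
time_s: 12.85
tool_pos: [499.8, -210.8, 228.1]
ee_rot: [-1.14, 1.252, 1.14]
ft_force: [0.5, -0.5, -2.8]
finger_gap: 26.9
```

```bash
python3 - <<'E'
from h import *
o=get_obs();R=cv2.Rodrigues(o['ee_rot'])[0];print(R.round(3),o['joint_pos'].round(2),o['tool_pos'].round(1),o['time_s'],o['finger_gap'],R.T@o['ft_force'],R.T@o['moment'])
snap('wrist','w8');snap('scene','s8');snap('top','t8')
a=cv2.imread('pics/t8.png')[150:280,250:420];cv2.imwrite('pics/c8.png',cv2.resize(a,None,fx=4,fy=4,interpolation=cv2.INTER_CUBIC))
E
```

```text
[[ 0.    -0.996  0.093]
 [ 0.     0.093  0.996]
 [-1.    -0.     0.   ]] [ 0.94  0.65 -0.92  1.86  0.62  0.96  1.21] [ 499.8 -210.8  228.1] 12.85 26.88652997661167 [ 2.80740825 -0.53050062 -0.46540838] [-0.02859302  0.02268329  0.00412988]
```

View pics/w8.png

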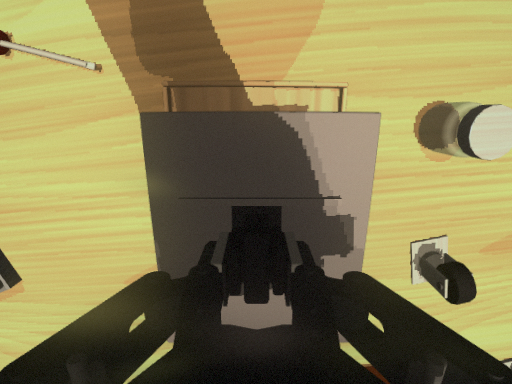

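View pics/s8.png

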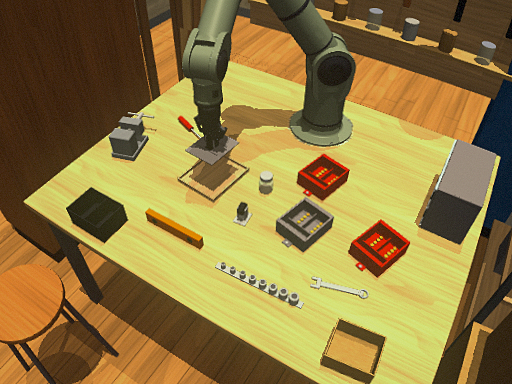

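View pics/c8.png

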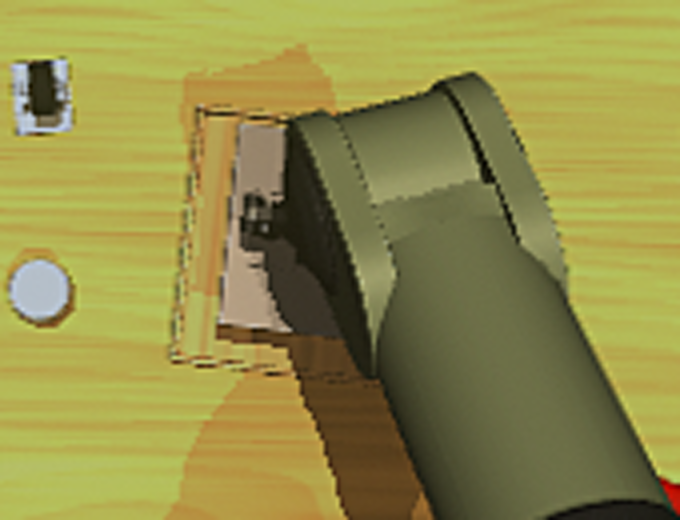

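```bash
python3 - <<'E'
from h import *
s=load('w8');o=get_obs();R=cv2.Rodrigues(o['ee_rot'])[0]
a=cv2.imread('pics/w8.png')[70:125,130:390];cv2.imwrite('pics/c9.png',cv2.resize(a,None,fx=3,fy=3,interpolation=cv2.INTER_CUBIC))
P=[onz(s,u,v,18) for u,v in [(164,84),(348,84.5)]];print(P,np.linalg.norm(P[0]-P[1]))
d=P[1]-P[0];d/=np.linalg.norm(d);m=(P[0]+P[1])/2;print(np.degrees(np.arctan2(d[1],d[0]))-90, m+105*np.array([d[1],-d[0],0]))
t=load('t8');h=lambda x,y:(250+x/4,150+y/4)
print(onz(t,*h(198,108),18),onz(t,*h(172,360),18))
# cover: plate z 
for z in (150,155): print(onz(t,*h(238,122),z),onz(t,*h(219,325),z))
# cover top corners from wrist near edge
Q=[onz(s,u,v,153) for u,v in[(141,112.5),(380,112.5)]];print(Q,np.linalg.norm(Q[0]-Q[1]))
d=Q[1]-Q[0];d/=np.linalg.norm(d);m=(Q[0]+Q[1])/2;print(m+75*np.array([d[1],-d[0],0]),d)
E
```

```text
[array([ 391.37620024, -290.68590536,   18.        ]), array([ 408.30010074, -114.63714999,   18.        ])] 176.86034794896386
-5.491078377727604 [ 504.35631711 -212.70905711   18.        ]
[ 608.93480151 -135.32762775   18.        ] [ 404.76320193 -116.83898148   18.        ]
[ 580.73359321 -153.88597993  150.        ] [ 430.62625576 -141.34178522  150.        ]
[ 580.07430189 -153.35405433  155.        ] [ 430.51695781 -140.85582156  155.        ]
[array([ 420.97436505, -263.76970445,  153.        ]), array([ 432.30457312, -141.86494956,  153.        ])] 122.43015511150666
[ 501.31761198 -209.75814648  153.        ] [0.09254426 0.99570857 0.        ]
```

View pics/c9.png

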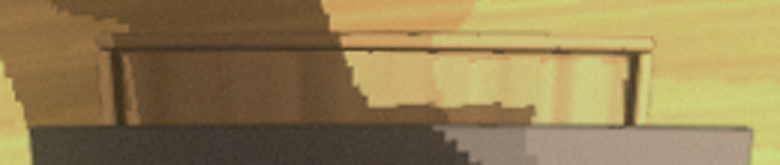

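{"api": "send_rows", "payload": {
  "plan": [0.05,0,-0.013,0,0.1,0,0,0,0.12,0,0,0,0.12,0,0,0,0.12,0,0,0,0.1,0,0,0,0.08,0,0,0,0.04,0,0,0]
}}

```text
time_s: 13.8
tool_pos: [499.3, -213.1, 117.2]
ee_rot: [-1.139, 1.252, 1.141]
ft_force: [-1.1, 0.3, -2.2]
finger_gap: 27.1
```

{"api": "send_rows", "payload": {
  "plan": [0.01,0,0,0,0.01,0,0,0,0.01,0,0,0,0.01,0,0,0,0,0,0,0]
}}

```text
time_s: 14.3
tool_pos: [499.6, -213.3, 112.6]
ee_rot: [-1.14, 1.252, 1.14]
ft_force: [-0.6, 0.4, -3.1]
finger_gap: 27.0
```

Expected touchdown is at about TCP z = 107.5. I'll go down in small steps.

{"api": "send_rows", "payload": {
  "plan": [0.007,0,0,0,0.007,0,0,0,0.007,0,0,0,0,0,0,0]
}}

```text
time_s: 14.7
tool_pos: [499.5, -213.2, 109.2]
ee_rot: [-1.14, 1.252, 1.14]
ft_force: [-0.2, -0.5, -2.9]
finger_gap: 27.4
```

{"api": "send_rows", "payload": {
  "plan": [0.007,0,0,0,0.007,0,0,0,0,0,0,0]
}}

```text
time_s: 15.0
tool_pos: [499.5, -213.2, 107.1]
ee_rot: [-1.14, 1.252, 1.14]
ft_force: [-0.4, -0.1, -3.6]
finger_gap: 27.2
```

{"api": "send_rows", "payload": {
  "plan": [0.005,0,0,0,0,0,0,0]
}}

```text
time_s: 15.2
tool_pos: [499.6, -213.3, 106.6]
ee_rot: [-1.14, 1.252, 1.14]
ft_force: [-0.5, -0.6, -1.3]
finger_gap: 27.0
```

{"api": "send_rows", "payload": {
  "plan": [0.005,0,0,0,0,0,0,0]
}}

```text
time_s: 15.4
tool_pos: [499.6, -213.2, 106.4]
ee_rot: [-1.141, 1.252, 1.14]
ft_force: [-5.1, 1.2, 13.6]
finger_gap: 27.1
```

{"api": "send_rows", "payload": {
  "plan": [0.005,0,0,0,0,0,0,0]
}}

```text
time_s: 15.6
tool_pos: [499.7, -213.2, 106.2]
ee_rot: [-1.141, 1.253, 1.139]
ft_force: [-9.2, 1.6, 29.1]
finger_gap: 27.2
```

{"api": "send_rows", "payload": {
  "plan": [-0.007,0,0,0,0,0,0,0]
}}

```text
time_s: 15.8
tool_pos: [499.7, -213.3, 106.4]
ee_rot: [-1.14, 1.252, 1.14]
ft_force: [-3.7, 0.7, 11.1]
finger_gap: 27.4
```

{"api": "send_rows", "payload": {
  "plan": [0,0,0,0,0,0,0,0],
  "grip": 0.3
}}

```text
time_s: 16.0
tool_pos: [499.7, -213.2, 106.1]
ee_rot: [-1.14, 1.252, 1.14]
ft_force: [-1.1, -0.0, 5.1]
finger_gap: 29.7
```

{"api": "send_rows", "payload": {
  "plan": [0,0,0,0,0,0,0,0],
  "grip": 0.22
}}

```text
time_s: 16.2
tool_pos: [499.5, -213.2, 105.9]
ee_rot: [-1.14, 1.252, 1.14]
ft_force: [0.6, 0.2, -1.8]
finger_gap: 33.4
```

{"api": "send_rows", "payload": {
  "plan": [0.005,0,0,0,0,0,0,0],
  "grip": 0.12
}}

```text
time_s: 16.4
tool_pos: [499.5, -213.2, 105.3]
ee_rot: [-1.14, 1.252, 1.14]
ft_force: [-2.2, 0.8, 2.2]
finger_gap: 37.6
```

{"api": "send_rows", "payload": {
  "plan": [0.005,0,0,0,0,0,0,0],
  "grip": 0.03
}}

```text
time_s: 16.6
tool_pos: [499.6, -213.3, 104.6]
ee_rot: [-1.14, 1.252, 1.14]
ft_force: [-1.4, 0.2, 4.7]
finger_gap: 41.5
```

{"api": "send_rows", "payload": {
  "plan": [0.003,0,0,0,0,0,0,0],
  "grip": -0.04
}}

```text
time_s: 16.8
tool_pos: [499.5, -213.3, 104.0]
ee_rot: [-1.14, 1.252, 1.14]
ft_force: [0.7, 0.5, 0.5]
finger_gap: 44.3
```

{"api": "send_rows", "payload": {
  "plan": [0,0,0,0,0,0,0,0,0,0,0,0,0,0,0,0],
  "grip": -0.3
}}

```text
time_s: 17.2
tool_pos: [499.6, -213.3, 104.1]
ee_rot: [-1.14, 1.252, 1.14]
ft_force: [-0.1, -0.0, -0.7]
finger_gap: 55.6
```

```bash
python3 - <<'E'
from h import *
snap('wrist','w10');a=cv2.imread('pics/w10.png')
a=cv2.convertScaleAbs(a,alpha=1.8,beta=20);cv2.imwrite('pics/c10.png',a)
E
```

```text
(no output)
```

View pics/c10.png

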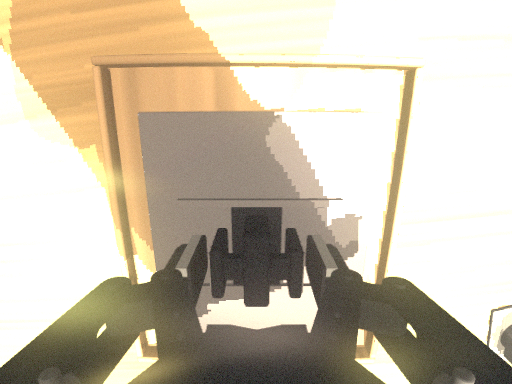

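The cover (its near edge at row 111) lies inside the tray walls, and the tabs have sprung back clear of both fingers. Now I'll retreat straight up.

{"api": "send_rows", "payload": {
  "plan": [-0.05,0,0,0,-0.1,0,0,0,-0.2,0,0,0,-0.2,0,0,0,-0.2,0,0,0,-0.2,0,0,0,-0.2,0,0,0,-0.15,0,0,0]
}}

```text
time_s: 18.05
tool_pos: [499.6, -212.9, 302.2]
ee_rot: [-1.142, 1.251, 1.139]
ft_force: [0.4, -0.7, 0.2]
finger_gap: 55.4
```

{"api": "send_rows", "payload": {
  "plan": [0,0.2,0,0,0,0,0,0,0,0,0,0]
}}

```text
time_s: 18.35
tool_pos: [469.4, -210.6, 300.2]
ee_rot: [-1.141, 1.252, 1.139]
ft_force: [0.1, 0.2, -0.8]
finger_gap: 55.4
```

```bash
python3 - <<'E'
from h import *
o=get_obs();print(o['tool_pos'].round(1),o['ft_force'],o['time_s'])
for n in('wrist','scene','top'): snap(n,n+'11')
E
```

```text
[ 469.4 -210.6  300.2] [ 0.10037943  0.24279513 -0.78533048] 18.35
```

View pics/wrist11.png

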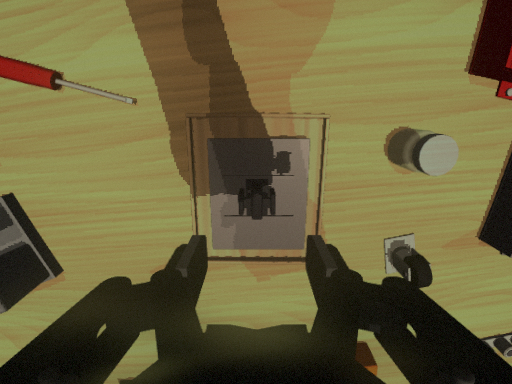

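View pics/scene11.png

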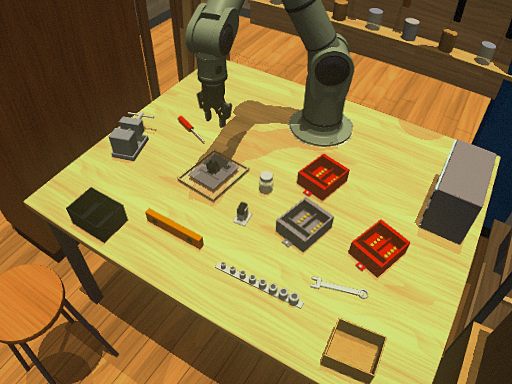

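```bash
python3 - <<'E'
from h import *
s=load('wrist11')
T=np.array([onz(s,u,v,18) for u,v in[(188,116),(329,115),(319,260),(196,260)]]);P=np.array([onz(s,u,v,30) for u,v in[(207.5,138),(310,138),(305,249),(213,249)]])
print(T.mean(0),P.mean(0))
for C in(T,P): print([round(np.linalg.norm(C[i]-C[(i+1)%4]),1) for i in range(4)])
a,b=cv2.imread('pics/top0.png'),cv2.imread('pics/top11.png')
d=cv2.absdiff(a,b).max(2)>60
for n,(u,v) in dict(jar=(260,222),caster=(260,174),level=(311,120),wrench=(138,147),sd=(400,266)).items(): print(n,d[v-20:v+20,u-30:u+30].sum())
E
```

```text
[ 499.64689412 -212.41487346   18.        ] [ 500.97763784 -211.38651654   30.        ]
[np.float64(174.6), np.float64(201.5), np.float64(177.9), np.float64(200.3)]
[np.float64(124.9), np.float64(150.1), np.float64(126.5), np.float64(150.0)]
jar 0
caster 0
level 0
wrench 0
sd 546
```

```bash
python3 - <<'E'
from h import *
for t in('scene0','scene11'):
    a=cv2.imread(f'pics/{t}.png');m=(a[...,2]>120)&(a[...,1]<70)&(a[...,0]<70);m[:,230:]=0;m[:100]=0;m[160:]=0;m[:,:170]=0;print(np.argwhere(m).mean(0))
print(sign_off())
E
```

```text
[122.09230769 184.55384615]
[122.09230769 184.55384615]
the job is handed in; nothing more can be done
None
```

The cover is off the case and lying flat, latch side up, in the plywood tray; I handed the job in at about 18.5 s. `sign_off` gave no verdict.

- **Squeeze:** I centred the fingers on the tabs by wrist camera and felt for the middle with the lateral force, shifting about 0.5 mm. At 28.5 mm over the tabs the sideways force was about 0, so both catches were free together.
- **Lift:** the cover came up with a steady 2–3.5 N, about its own weight, and no sign of a hooked catch.
- **Laying down:** I lowered it into the tray in small steps. The wrist force reached 29 N for one step, because I made one step more than needed after contact. I then backed off and opened the gripper gradually.

**Last checks**
- The cover centre is about 1.7 mm from the tray centre.
- The plate measures 125–126 × 150 mm when taken as 30 mm high, so it lies flat on the floor.
- The gripper is open, about 200 mm above its release height, with about 0 N on the wrist.
- The jar, caster, level and wrench show no change in the top view.
- The top view did show a difference around the screwdriver. I put that down to the arm's shadow, since its pixels in the scene view are identical before and after.

**Disagreements:** the top and wrist cameras differed by about 4–5 mm on the case and up to about 5 mm on the tray. That did not matter for this placing.

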